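Flip the beetle block belly-up onto the light pad

TASK

Turn the resin block with the beetle over so that the beetle lies belly up on the light pad: push it with the fingertips against the pad's edge until it tips up on that edge and flips over onto the pad, then push it on until it lies wholly on the lit white window. Push only, never pick the block up, and leave everything else where it is.

Things in the scene. Friction and masses are not known exactly. Their poses are not given: they have to be found in the camera images.
- beetle_block: Clear resin slab 50 x 80 x 16 mm (own x, y, z), about 80 g, edges rounded 1.5 mm, a dark long-legged beetle inside. Starts flat on the table on the robot's side of the pad, beetle's back up, its 80 mm sides within 25 degrees of the pad's near edge. Origin: centre of the starting underside; own z leaves the beetle's back: up at the start, down once turned over. A fingertip pressed on its side grips by friction.
- beetle_block_center (a point): The middle of the beetle block, 8 mm from both of its large faces.
- beetle_c1 (a point): Corner of the beetle block at own x = +25 mm, y = +40 mm, at half thickness.
- beetle_c2 (a point): Corner of the beetle block at own x = -25 mm, y = +40 mm, at half thickness.
- beetle_c3 (a point): Corner of the beetle block at own x = -25 mm, y = -40 mm, at half thickness.
- beetle_c4 (a point): Corner of the beetle block at own x = +25 mm, y = -40 mm, at half thickness.
- light_pad: LED light pad, a thin grey slab fixed to the table: 235 mm (own x) x 335 mm (own y) x 6 mm high, its straight near edge at own x = -117.5 mm facing the robot (with some yaw). The lit white window, flush with the top, is inset by 18 mm on all sides: own x from -99.5 to +99.5 mm, own y from -149.5 to +149.5 mm. Origin: centre of its underside, on the table.
- shell_block: Bystander: a second clear resin slab of the same size, 50 x 80 x 16 mm, with a pale pointed tower shell inside, also in front of the pad, to the left or right of the beetle block. Origin: centre of its underside.
- petri_dish: Bystander: round lidded dish, 60 mm across, 15 mm high, on the far half of the pad. Origin: centre of its underside.
- vial: Bystander: glass vial with a black cap, 25 mm across, 54 mm high, standing on the far half of the pad. Origin: centre of its underside.
- specimen_jar: Bystander: jar with a steel lid, 56 mm across, 75 mm high, on the table left of the pad. Origin: centre of its underside.
- magnifier: Bystander: hand lens, 75 mm round with a black handle 90 mm long on its own -x side, lying left of the pad. Origin: below the lens centre.
- slide_case: Bystander: closed slide case, 60 x 95 x 32 mm, on the table at the right. Origin: centre of its underside.
- forceps: Bystander: steel forceps 120 mm long, lying right of the pad. Origin: below its middle.
Mind the look-alikes: they are no part of the job. What is shaped like the beetle_block but orange or purple is not meant.

How it is judged (in metres and radians):
On the way, in this order (a step that is already met when the one before it is completed fails the run):
1. the beetle block is tipped up by 40 to 115 degrees, bearing on the edge of the pad (angle between beetle_block's own z axis and vertical between 0.7 and 2 rad and contact force between beetle_block and light_pad above 0.02 N), for 0.02 s.
2. the block has flipped over: it lies with its top face down on the pad (angle between beetle_block's own z axis and vertical above 2.95 rad and contact force between beetle_block and light_pad above 0.02 N and x of beetle_block_center in the frame of light_pad above -0.1175 m), for 0.1 s.
At the end, for the whole second after the job is handed in: The beetle block lies flat on the pad, turned over (belly up, within 5 degrees), at rest, all four of its corners on the lit window (at most 3 mm over its border), and every other thing is within 25 mm of where it was (angle between beetle_block's own z axis and vertical above 3.04 rad and height (world z) of beetle_block_center between 0.011 and 0.017 m and linear speed of beetle_block below 0.01 m/s and x of beetle_c1 in the frame of light_pad between -0.1025 and 0.1025 m and y of beetle_c1 in the frame of light_pad between -0.1525 and 0.1525 m and x of beetle_c2 in the frame of light_pad between -0.1025 and 0.1025 m and y of beetle_c2 in the frame of light_pad between -0.1525 and 0.1525 m and x of beetle_c3 in the frame of light_pad between -0.1025 and 0.1025 m and y of beetle_c3 in the frame of light_pad between -0.1525 and 0.1525 m and x of beetle_c4 in the frame of light_pad between -0.1025 and 0.1025 m and y of beetle_c4 in the frame of light_pad between -0.1525 and 0.1525 m and distance of each of shell_block, petri_dish, vial, specimen_jar, magnifier, slide_case, forceps from where it was at the start of the episode below 0.025 m); the robot touches nothing.
It fails at once if the block is lifted: its middle rises more than 60 mm above the table (height (world z) of beetle_block_center above 0.06 m).
It fails at once if the block is picked up flat: its middle is more than 28 mm above the table while it is level (height (world z) of beetle_block_center above 0.028 m and (angle between beetle_block's own z axis and vertical below 0.15 rad or angle between beetle_block's own z axis and vertical above 3 rad)).
It fails at once if another thing is pushed more than 25 mm from its place (distance of any of shell_block, petri_dish, vial, specimen_jar, magnifier, slide_case, forceps from where it was at the start of the episode above 0.025 m).
It also fails if it takes over 54 s, if anything falls off the work surface, if the arm or the gripper's body presses on something with over 40 N, if the wrist force passes 120 N, or if a joint passes its speed limit or range.

ROBOT

A 7-joint arm with a two-finger parallel gripper is mounted at the origin on the work surface. World frame = base frame: x ahead of the robot, y to its left, z up, the work surface at z = 0. Lengths are in mm, angles in rad, forces in N, time in s.
With the tool pointing down it reaches from about 400 to 850 mm from the base axis. Payload 4.5 kg.
Tool frame: the origin (TCP) lies on the centre line of the jaws, within the pads' length; the fingertips stand 22 mm ahead of it and the grasp point (between the pads) lies 3 mm ahead of it; z points along the fingers, y is the direction in which the jaws open and shut (so a half turn about z gives the same grasp; the last joint's range is limited). The gripper opens to 88 mm and grips with 3 to 60 N. Pads are 18 mm wide; open, the fingers measure 123 mm over their backs; the gripper's body (75 mm by 187 mm) begins 45 mm behind the grasp point.
Start: joints at [1.222, 0.689, -0.195, 1.565, 0.157, 0.902, -0.215], TCP at [233.479, -579.775, 260.743] pointing down, gripper open.
Joint ranges: [-3.01, 3.01], [-0.46, 2.08], [-1.47, 1.51], [0.13, 2.56], [-1, 4.14], [0.04, 2.09], [-2.66, 2.66]. Speed limits (rad/s): [2.57, 2.57, 3.14, 3.14, 3.14, 3.14, 3.14].

INTERFACE

Orientations are given as a unit quaternion [x, y, z, w].
In Python, from bench import * gives the robot as it stands.
- The arm moves only by the shell command python3 -m pendant 'ROWS' [FORCE]. ROWS is JSON, a list that holds one entry, the list of rows, each a list of 5 numbers: the opening in per cent of the stroke, from 0 (shut) to 100 (fully open), then the shift along the tool's x, y, z in mm, then the turn about the tool's z in rad. In form: [[[jaw, dx, dy, dz, twist], ...]]. A call has 1 to 20 rows; each row shifts and turns the commanded pose from where the row before left it, along the tool's axes as they then stand; what a row does not reach is not made up. A row lasts 1/12 s, in which the tool goes at most 41.7 mm and 7.16 degrees, less where a joint would pass 70% of its speed; a pose out of reach is approached as far as the arm can. A call is refused whole if a number of a shift passes 41.7 or a number of a turn 0.125, either way. A call with a gripper value outside its range is refused whole. The fingers move at their own pace and stop on an object; FORCE is the grip in N (left out, the last holds). Time passes only in rows, so rows that do not move let the fingers close. It gives the time, the measured TCP pose, the force and the opening at its end, in the units of the state.
- get_state(): the state, without advancing time (a new reading comes with each control period).
- read_camera(name): name is "side" or "top" or "wrist"; returns a dict with "pixels" (400x640x3 uint8, red, green, blue), "z_map" (400x640 float32, mm along the optical axis (not along the pixel's ray), 0 where there is no reading), "intrinsics" (3x3 intrinsics, pixels), "rvec" (rotation vector, rad) and "tvec" (3), from world to camera coordinates, as OpenCV has them. Camera axes: x right, y down, z forward; pixel columns grow to the right and rows downward; lengths in mm; the calibration is good to about 2 mm. The wrist camera is an equidistant fisheye: a pixel r from the principal point sees the ray r / f radians off the axis. A picture is of the moment at which its call begins.
- close_job(): hands the job in, once; it reports no verdict.
The state is a dict: "clock": time; "qpos": joint angles; "joint_vel": joint speeds; "joint_efforts": joint torques, N m; "tool_pos": TCP position; "eef_rot": TCP orientation; "contact_force": force on the tool from outside, world axes, zero at the start; "torque": the same for the moment, N m; "width": finger opening in mm.
Only numpy, scipy, OpenCV 4.12 (cv2) and the standard library are available. Lean on these libraries where they do the work, as an engineer would, in place of code of your own. Each camera call takes 0.05 s, during which the arm holds its last target.

## Working session

There is one attempt and no reset: what is moved stays moved. The work goes in short steps, Python scripts to look and compute and a shell command to move; the robot and the scene stay as the last step left them, time stands still between calls to the robot, and variables do not carry over. Pictures are saved under pics/ and viewed, and the job is handed in when it is done.

```bash
mkdir -p pics; ls
python3 - <<'E'
from bench import *
import cv2,numpy as np
s=get_state();print(s)
for n in("top","side","wrist"):
    c=read_camera(n);cv2.imwrite(f"pics/{n}0.png",c["pixels"][:,:,::-1]);np.savez(f"pics/{n}0.npz",**c)
    print(n,c["intrinsics"],c["rvec"],c["tvec"])
E
```

```text
pics
{'clock': 0.0, 'qpos': array([ 1.22182565,  0.6899953 , -0.1945302 ,  1.56634245,  0.15731217,
        0.90248762, -0.21509681]), 'joint_vel': array([-0.0008667 , -0.00017514, -0.00035095,  0.00053479, -0.00024333,
       -0.00059862,  0.00018933]), 'joint_efforts': array([-1.74560391e-04, -5.27550709e+01, -1.26711946e+00, -1.53421658e+01,
       -5.27028262e-02,  6.62860766e-03,  1.70179605e-04]), 'tool_pos': array([ 233.17445588, -579.23799313,  259.90376128]), 'eef_rot': array([ 9.81731022e-01,  1.90271791e-01, -2.38257813e-04, -8.87878954e-04]), 'contact_force': array([-0.80874326, -0.09157928,  0.22516613]), 'torque': array([-0.02478802, -0.04410606, -0.0327606 ]), 'width': 88.02012787956969}
top [[428.68220657   0.         325.63616097]
 [  0.         428.68220657 205.19890274]
 [  0.           0.           1.        ]] [ 2.1705453  -2.12017769  0.10870752] [  16.80288959  589.00541516 1000.37048435]
side [[372.05140679   0.         318.27739716]
 [  0.         372.05140679 196.99910152]
 [  0.           0.           1.        ]] [ 2.02556809 -0.86731986  0.44670619] [-376.28964273  273.16615487  643.39365938]
wrist [[309.70691629   0.         320.19186311]
 [  0.         309.70691629 202.25891766]
 [  0.           0.           1.        ]] [-2.40580363  1.62242396  0.23133718] [-623.1462774   -38.43672584  389.52364406]
```

View pics/top0.png

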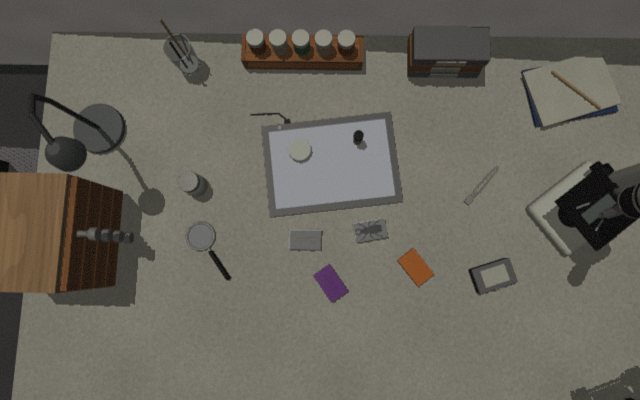

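View pics/side0.png

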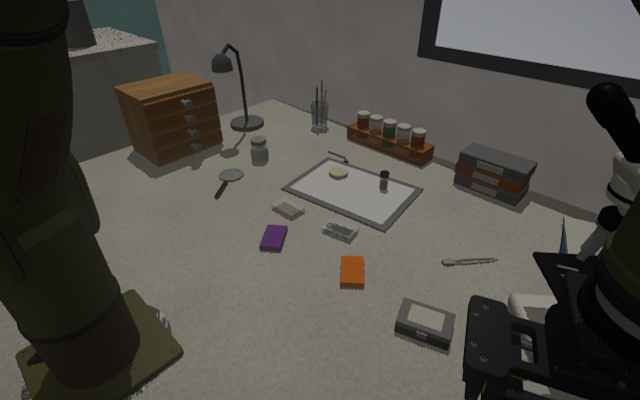

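The top view shows the pad with corners near (263,128), (391,114), (402,202) and (271,214). The beetle block is at about (371,231) and the shell block at (305,240). The orange and purple decoys lie nearer the robot. Next I'll measure positions.

```bash
cat > h.py <<'E'
import cv2,numpy as np
from bench import *
def campose(c):
    R=cv2.Rodrigues(np.array(c["rvec"],float))[0]; t=np.array(c["tvec"],float).ravel(); return R,t
def ray(c,px,z):
    R,t=campose(c);K=np.array(c["intrinsics"])
    px=np.atleast_2d(px).astype(float)
    d=np.c_[px,np.ones(len(px))]@np.linalg.inv(K).T@R
    o=-R.T@t
    return o+d*((z-o[2])/d[:,2])[:,None]
def proj(c,P):
    R,t=campose(c);q=np.atleast_2d(P)@R.T+t;q=q@np.array(c["intrinsics"]).T;return q[:,:2]/q[:,2:]
E
python3 - <<'E'
from h import *
c=dict(np.load("pics/top0.npz"))
im=c["pixels"][:,:,::-1]
cv2.imwrite("pics/crop0.png",cv2.resize(im[100:300,250:450],(800,800),interpolation=cv2.INTER_CUBIC)[200:800])
hsv=cv2.cvtColor(im,cv2.COLOR_BGR2HSV)
# window mask: bluish white
for y,x in((165,330),(208,330),(230,330),(240,305),(231,371)): print(x,y,im[y,x],hsv[y,x],c["z_map"][y,x])
lab=im.astype(int)
m=((lab[:,:,0]-lab[:,:,2]>8)&(lab.sum(2)>330)).astype(np.uint8)
m[:, :250]=0;m[:,420:]=0;m[:100]=0;m[225:]=0
m=cv2.morphologyEx(m,cv2.MORPH_CLOSE,np.ones((25,25)))
cs,_=cv2.findContours(m,cv2.RETR_EXTERNAL,cv2.CHAIN_APPROX_NONE);k=max(cs,key=cv2.contourArea)
P=ray(c,k[:,0,:],6.)[:,:2].astype(np.float32)
r=cv2.minAreaRect(P);print("window",r, "img",cv2.boundingRect(k))
E
```

```text
330 165 [148 144 142] [110  10 148] 1086.7853
330 208 [84 87 88] [23 12 88] 1067.243
330 230 [106 118 121] [ 24  32 121] 1064.1665
305 240 [ 93 101 104] [ 22  27 104] 1049.1261
371 231 [66 65 66] [150   4  66] 1048.7916
window ((671.459228515625, -5.943408966064453), (104.92352294921875, 45.30755615234375), 40.63819122314453) img (331, 153, 21, 42)
```

View pics/crop0.png

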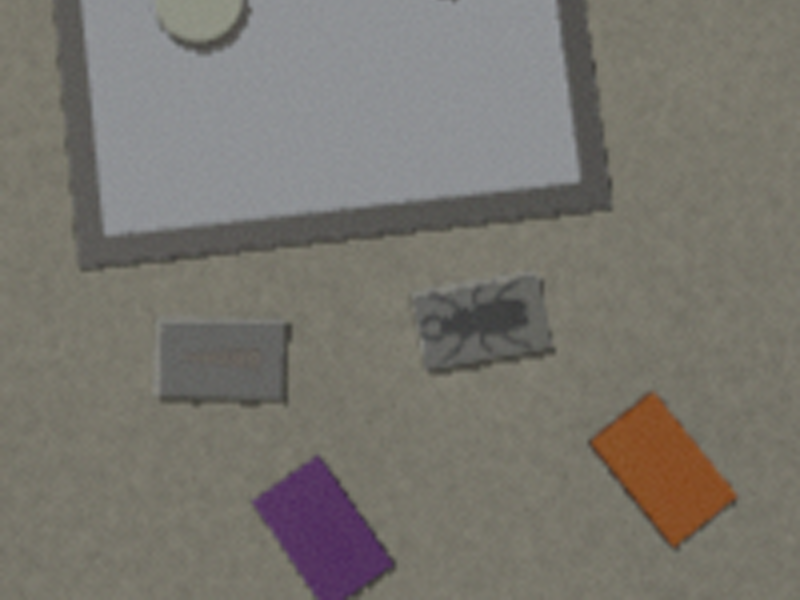

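```bash
cat >> h.py <<'E'
def cloud(c):
    R,t=campose(c);K=np.array(c["intrinsics"]);z=c["z_map"].astype(float)
    v,u=np.indices(z.shape)
    p=np.stack([(u-K[0,2])/K[0,0]*z,(v-K[1,2])/K[1,1]*z,z],-1)
    return (p-t)@R
def rects(c,mask,z,amin=60):
    cs,_=cv2.findContours(mask.astype(np.uint8),cv2.RETR_EXTERNAL,cv2.CHAIN_APPROX_NONE)
    out=[]
    for k in cs:
        if cv2.contourArea(k)<amin: continue
        P=ray(c,k[:,0,:],z)[:,:2].astype(np.float32);r=cv2.minAreaRect(P)
        out.append((cv2.boundingRect(k),r))
    return out
E
python3 - <<'E'
from h import *
c=dict(np.load("pics/top0.npz"))
im=c["pixels"];hsv=cv2.cvtColor(im,cv2.COLOR_RGB2HSV)
w=((hsv[:,:,2]>125)&(hsv[:,:,1]<25)).astype(np.uint8);w[:100]=0;w[220:]=0;w[:,:250]=0;w[:,410:]=0
for r in rects(c,w,6.,500): print("win",r)
C=cloud(c);z=C[:,:,2]
print("table z",np.median(z[225:300,400:500]),"pad",np.median(z[170:190,290:370]))
m=(hsv[:,:,1]<24)&(np.indices(z.shape)[0]>215)&(np.indices(z.shape)[0]<260)&(np.indices(z.shape)[1]>270)&(np.indices(z.shape)[1]<410)
m2=(z>7)&(np.indices(z.shape)[0]>217)&(np.indices(z.shape)[0]<310)&(np.indices(z.shape)[1]>270)&(np.indices(z.shape)[1]<450)
for r in rects(c,cv2.morphologyEx(m.astype(np.uint8),cv2.MORPH_OPEN,np.ones((3,3))),16.): print("col",r)
for r in rects(c,m2,16.): print("dep",r)
E
```

```text
win ((269, 119, 126, 90), ((699.9021606445312, 21.740081787109375), (198.63558959960938, 298.274169921875), 7.895266532897949))
table z 0.9197909759569325 pad 6.422191391170967
col ((288, 229, 34, 21), ((506.62872314453125, 80.92280578613281), (48.9020881652832, 81.0108642578125), 1.3357781171798706))
col ((353, 218, 35, 25), ((533.9279174804688, -79.17516326904297), (51.031063079833984, 80.77818298339844), 10.810386657714844))
dep ((313, 264, 35, 39), ((402.0775451660156, 15.926456451416016), (79.75682830810547, 49.877685546875), 36.144779205322266))
dep ((397, 248, 37, 39), ((445.29254150390625, -188.4046630859375), (80.60424041748047, 51.139007568359375), 39.18209457397461))
dep ((288, 228, 33, 22), ((507.83929443359375, 82.22065734863281), (51.32778549194336, 78.74280548095703), 1.3955756425857544))
dep ((352, 218, 36, 25), ((533.1383666992188, -78.05462646484375), (50.111106872558594, 80.07524108886719), 11.353751182556152))
```

Measured against the given sizes:

| Item | Size found (mm) | Size given (mm) | Centre (mm) | Yaw |
|---|---|---|---|---|
| Lit window | 198.6 x 298.3 | 199 x 299 | (700, 22) | 7.9° |
| Beetle block | 50 x 80 | 50 x 80 | (533.5, -78.6) | 11° |

The plan:
1. Half-close the jaws so both fingertips push the back face, with tool x along the pad's x axis.
2. Squeeze the block against the pad edge and swing it up along an arc.

First I'll turn the tool and move to above the start point.

```bash
python3 -m pendant '[[[34,0,0,0,0.122],[34,0,0,0,0.122],[34,21,-30,0,0],[34,21,-30,0,0],[34,21,-30,0,0],[34,21,-30,0,0],[34,21,-30,0,0],[34,21,-30,0,0],[34,21,-30,0,0],[34,21,-30,0,0],[34,21,-30,0,0],[34,21,-30,0,0],[34,21,-30,0,0],[34,21,-30,0,0],[34,21,-30,0,0],[34,0,0,0,0]]]'
cat >> h.py <<'E'
from scipy.spatial.transform import Rotation as Rt
PC=np.array([700.3,21.9]);PY=np.radians(7.9)
def topad(p):
    d=np.asarray(p)[...,:2]-PC;c,s=np.cos(PY),np.sin(PY)
    return np.stack([d[...,0]*c+d[...,1]*s,-d[...,0]*s+d[...,1]*c],-1)
def st():
    s=get_state();M=Rt.from_quat(s["eef_rot"]).as_matrix()
    print("t",round(s["clock"],2),"tcp",s["tool_pos"].round(1),"pad",topad(s["tool_pos"]).round(1),"tipz",round(s["tool_pos"][2]-22,1),"toolx yaw",np.degrees(np.arctan2(M[1,0],M[0,0])).round(2),"F",s["contact_force"].round(2),"w",round(s["width"],1))
E
python3 -c "from h import *;st()"
```

```text
clock: 1.48
tool_pos: [453.9, -147.5, 260.8]
eef_rot: [0.997, 0.076, 0.002, -0.002]
contact_force: [0.3, -0.6, -0.3]
width: 29.7
t 1.48 tcp [ 453.9 -147.5  260.8] pad [-267.3 -133.9] tipz 238.8 toolx yaw 8.7 F [ 0.28 -0.63 -0.25] w 29.7
```

```bash
python3 -m pendant '[[[34,13,-19,0,0.014],[34,13,-19,0,0],[34,13,-19,20,0],[34,0,0,30,0],[34,0,0,30,0],[34,0,0,30,0],[34,0,0,30,0],[34,0,0,30,0],[34,0,0,20,0],[34,0,0,0,0],[34,0,0,0,0]]]'
python3 - <<'E'
from h import *
st()
c=read_camera("wrist");cv2.imwrite("pics/w1.png",c["pixels"][:,:,::-1])
c=read_camera("side");cv2.imwrite("pics/s1.png",cv2.resize(c["pixels"][140:300,220:440,::-1],(800,582),interpolation=cv2.INTER_CUBIC))
st()
E
```

```text
clock: 2.4
tool_pos: [480.6, -94.3, 70.1]
eef_rot: [0.998, 0.062, -0.001, -0.0]
contact_force: [-0.2, 0.5, 0.7]
width: 30.0
t 2.4 tcp [480.6 -94.3  70.1] pad [-233.6  -84.9] tipz 48.1 toolx yaw 7.15 F [-0.24  0.48  0.7 ] w 30.0
t 2.5 tcp [481.8 -94.5  71.8] pad [-232.4  -85.2] tipz 49.8 toolx yaw 7.14 F [ 0.46 -0.41 -0.03] w 30.2
```

View pics/w1.png

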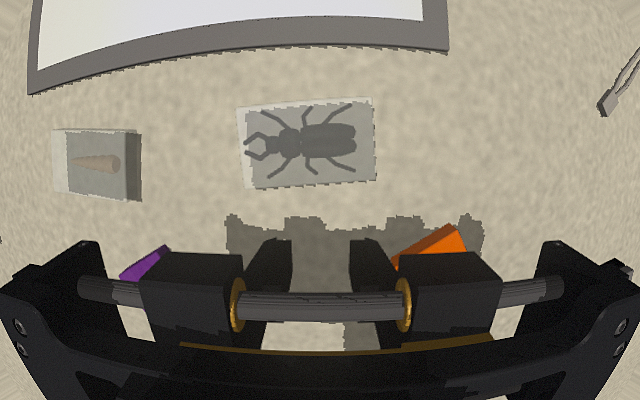

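View pics/s1.png

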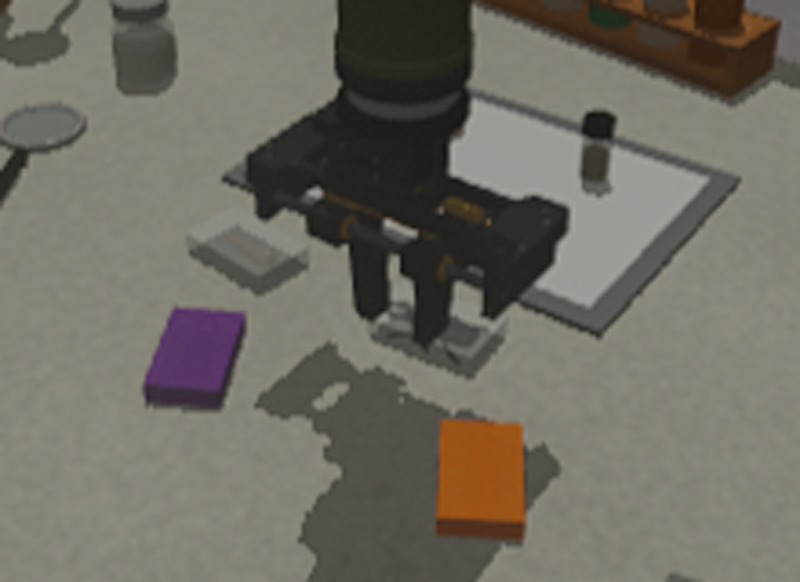

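The wrist view shows the block centred at (307,145) and the fingertips at (270,265) and (368,265). The block is ahead and about 8 mm to the left, and the decoys are clear. I'll descend behind it and slide it to the edge.

```bash
python3 -m pendant '[[[34,0,-8,10,-0.013],[34,0,0,10,0],[34,0,0,10,0],[34,0,0,10,0],[34,0,0,0,0],[34,5,0,0,0],[34,5,0,0,0],[34,5,0,0,0],[34,5,0,0,0],[34,5,0,0,0],[34,5,0,0,0],[34,5,0,0,0],[34,4,0,0,0],[34,4,0,0,0],[34,4,0,0,0],[34,2,0,0,0],[34,0,0,0,0],[34,0,0,0,0]]]'
python3 - <<'E'
from h import *
st()
c=read_camera("wrist");cv2.imwrite("pics/w2.png",c["pixels"][:,:,::-1])
st()
E
```

```text
clock: 4.0
tool_pos: [529.1, -79.5, 30.7]
eef_rot: [0.998, 0.069, 0.0, 0.0]
contact_force: [-0.5, -0.3, -0.5]
width: 29.9
t 4.0 tcp [529.1 -79.5  30.7] pad [-183.5  -76.9] tipz 8.7 toolx yaw 7.9 F [-0.49 -0.29 -0.48] w 29.9
t 4.05 tcp [528.8 -79.5  30.7] pad [-183.8  -76.9] tipz 8.7 toolx yaw 7.9 F [-0.19  0.05  0.3 ] w 30.1
```

View pics/w2.png

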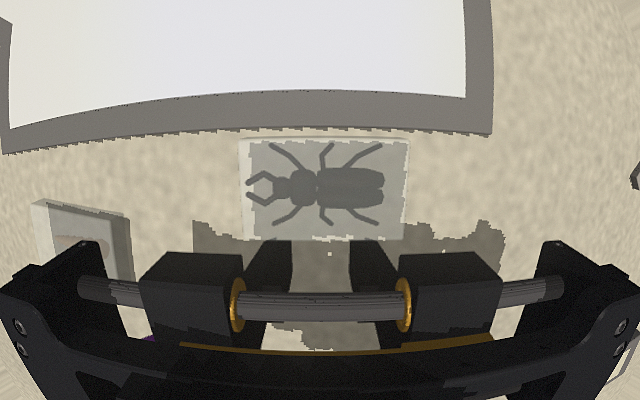

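The block is square to the edge, spanning rows 140–240, with the pad edge just ahead at about row 130. I'll creep in until the force builds.

```bash
python3 -m pendant '[[[34,2,0,0,0],[34,2,0,0,0],[34,2,0,0,0],[34,1,0,0,0],[34,0,0,0,0]]]' >/dev/null; python3 -c "from h import *;st()";  python3 -m pendant '[[[34,2,0,0,0],[34,0,0,0,0]]]'>/dev/null; python3 -c "from h import *;st()"; python3 -m pendant '[[[34,2,0,0,0],[34,0,0,0,0]]]'>/dev/null; python3 -c "from h import *;st()"
```

```text
t 4.47 tcp [534.5 -78.7  30.6] pad [-178.1  -76.8] tipz 8.6 toolx yaw 7.88 F [-3.45 -0.81  2.82] w 30.2
t 4.63 tcp [534.6 -78.7  30.5] pad [-178.   -76.8] tipz 8.5 toolx yaw 7.86 F [-7.6  -0.96  5.25] w 30.0
t 4.8 tcp [534.7 -78.6  30.5] pad [-177.8  -76.8] tipz 8.5 toolx yaw 7.86 F [-9.38  0.06  7.08] w 30.1
```

The press is about 9 N against the edge. Now I'll start the arc about the pad edge, keeping the inward preload.

```bash
python3 -m pendant '[[[34,0.5,0,-3.9,0],[34,0.6,0,-3.9,0],[34,0,0,0,0]]]'>/dev/null; python3 -c "from h import *;st()"; python3 -m pendant '[[[34,1.1,0,-3.8,0],[34,1.3,0,-3.7,0],[34,0,0,0,0]]]'>/dev/null
python3 - <<'E'
from h import *
st()
c=read_camera("side");cv2.imwrite("pics/s3.png",cv2.resize(c["pixels"][180:270,270:400,::-1],(800,554),interpolation=cv2.INTER_CUBIC))
c=read_camera("wrist");cv2.imwrite("pics/w3.png",c["pixels"][:,:,::-1])
E
```

```text
t 5.05 tcp [536.3 -78.5  38.3] pad [-176.2  -76.9] tipz 16.3 toolx yaw 7.85 F [-8.2  -1.48  2.17] w 29.7
t 5.3 tcp [538.8 -78.1  45.9] pad [-173.7  -76.9] tipz 23.9 toolx yaw 7.86 F [-7.82 -1.09  3.06] w 29.9
```

View pics/s3.png

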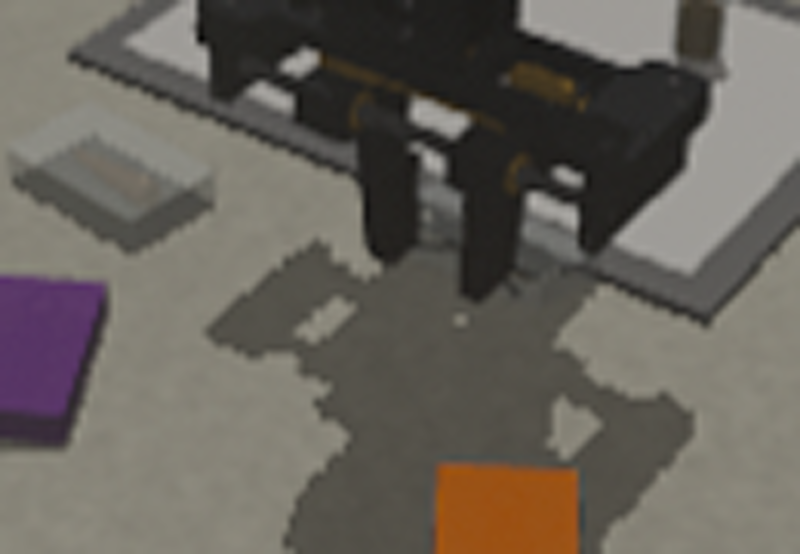

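View pics/w3.png

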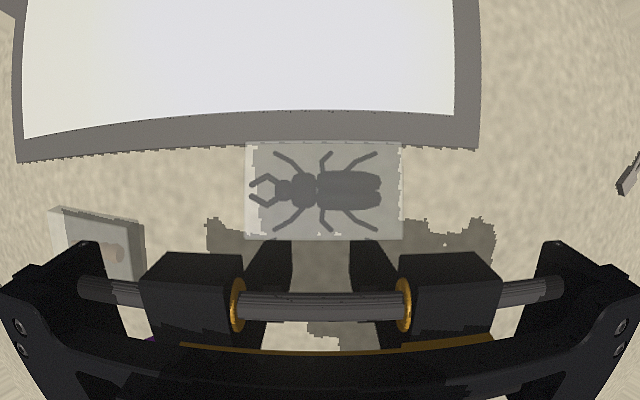

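The block is still pinched between the fingertips and the edge, with the block's rear edge staying at row 240, the fingertips rising, and 8 N held. I'll continue the arc.

```bash
python3 -m pendant '[[[34,1.7,0,-3.5,0],[34,2,0,-3.4,0],[34,0,0,0,0]]]'>/dev/null; python3 -c "from h import *;st()"; python3 -m pendant '[[[34,2.3,0,-3.2,0],[34,2.6,0,-3,0],[34,0,0,0,0]]]'>/dev/null
python3 - <<'E'
from h import *
st()
c=read_camera("side");cv2.imwrite("pics/s4.png",cv2.resize(c["pixels"][180:270,270:400,::-1],(800,554),interpolation=cv2.INTER_CUBIC))
c=read_camera("wrist");cv2.imwrite("pics/w4.png",c["pixels"][:,:,::-1])
E
```

```text
t 5.65 tcp [542.5 -77.6  52.8] pad [-170.   -76.9] tipz 30.8 toolx yaw 7.86 F [-7.72 -0.36  4.26] w 30.0
t 5.9 tcp [547.2 -77.   59.3] pad [-165.3  -76.9] tipz 37.3 toolx yaw 7.85 F [-9.93 -0.03  7.96] w 29.6
```

View pics/s4.png

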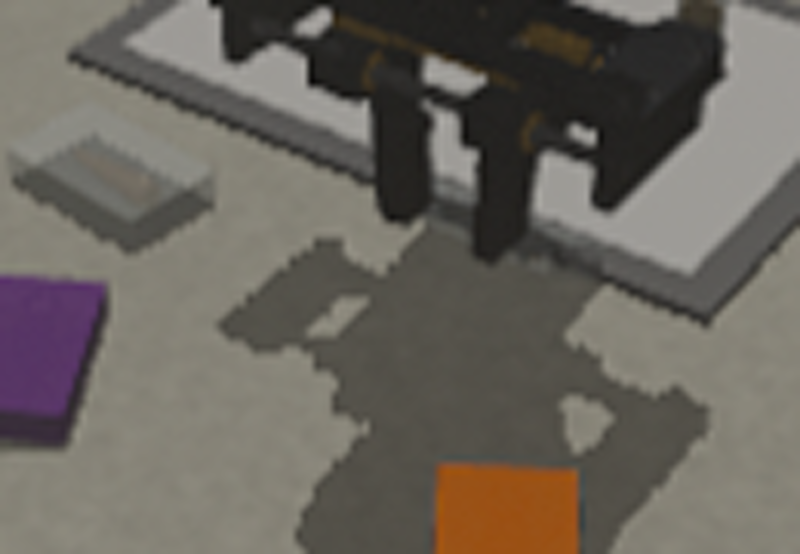

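View pics/w4.png

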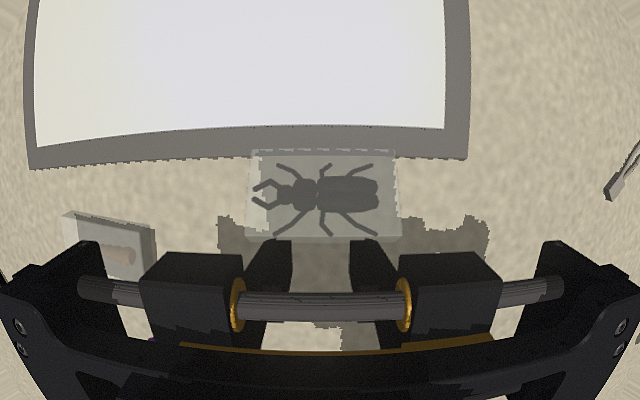

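It's tilting: in the wrist view the block now shortens and overlaps the pad edge at about row 150. Continuing.

```bash
python3 -m pendant '[[[34,2.8,0,-2.7,0],[34,3,0,-2.5,0],[34,0,0,0,0]]]'>/dev/null; python3 -c "from h import *;st()"; python3 -m pendant '[[[34,3.3,0,-2.2,0],[34,3.4,0,-2,0],[34,0,0,0,0]]]'>/dev/null
python3 - <<'E'
from h import *
st()
c=read_camera("side");cv2.imwrite("pics/s5.png",cv2.resize(c["pixels"][180:270,270:400,::-1],(800,554),interpolation=cv2.INTER_CUBIC))
c=read_camera("wrist");cv2.imwrite("pics/w5.png",c["pixels"][:,:,::-1])
E
```

```text
t 6.25 tcp [552.6 -76.3  64.7] pad [-159.8  -76.9] tipz 42.7 toolx yaw 7.85 F [-10.71  -0.63  11.83] w 29.8
t 6.5 tcp [559.3 -75.4  69.5] pad [-153.  -77.] tipz 47.5 toolx yaw 7.85 F [-11.99  -0.29  19.  ] w 29.9
```

View pics/s5.png

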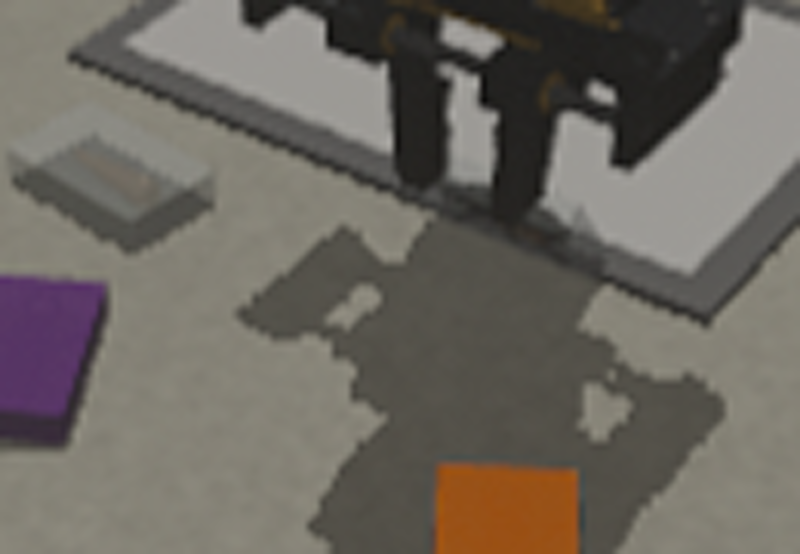

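View pics/w5.png

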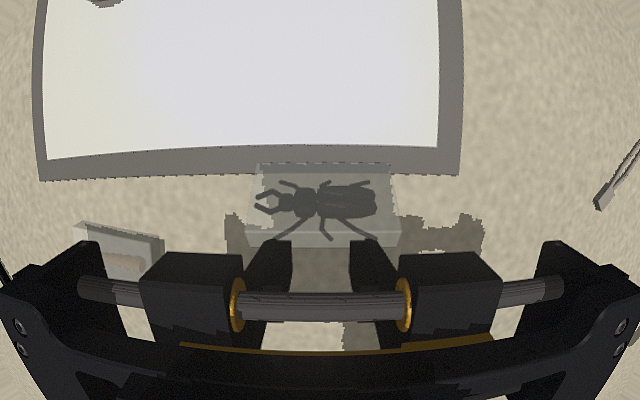

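The block is at about 60° and the force points along it. The preload is rising to 22 N, so I'll ease z slightly and go on.

```bash
python3 -m pendant '[[[34,3.6,0,-2.1,0],[34,3.7,0,-1.9,0],[34,0,0,0,0]]]'>/dev/null; python3 -c "from h import *;st()"; python3 -m pendant '[[[34,3.8,0,-1.3,0],[34,3.8,0,-0.9,0],[34,0,0,0,0]]]'>/dev/null
python3 - <<'E'
from h import *
st()
c=read_camera("side");cv2.imwrite("pics/s6.png",cv2.resize(c["pixels"][180:270,270:400,::-1],(800,554),interpolation=cv2.INTER_CUBIC))
c=read_camera("wrist");cv2.imwrite("pics/w6.png",c["pixels"][:,:,::-1])
E
```

```text
t 6.85 tcp [569.9 -73.9  74.8] pad [-142.3  -77. ] tipz 52.8 toolx yaw 7.87 F [-8.49  0.72 24.7 ] w 30.1
t 7.1 tcp [582.2 -72.1  77.8] pad [-129.9  -76.9] tipz 55.8 toolx yaw 7.92 F [-1.83  0.36 19.11] w 29.8
```

View pics/s6.png

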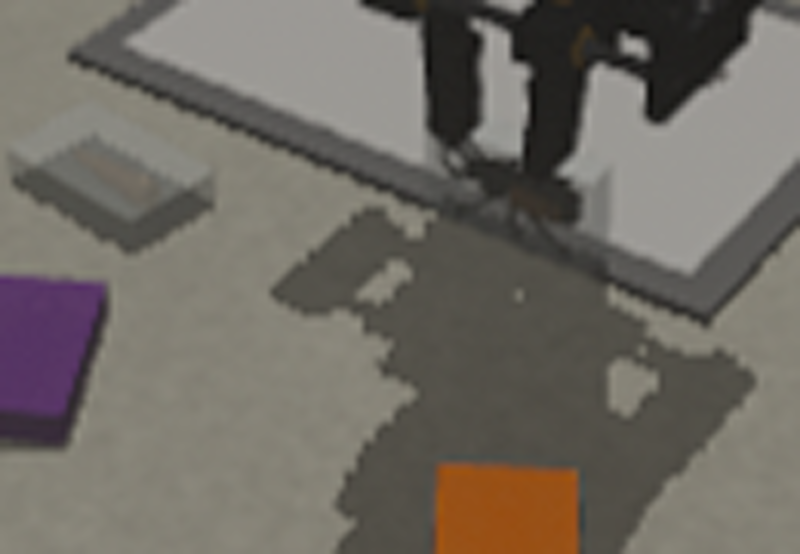

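View pics/w6.png

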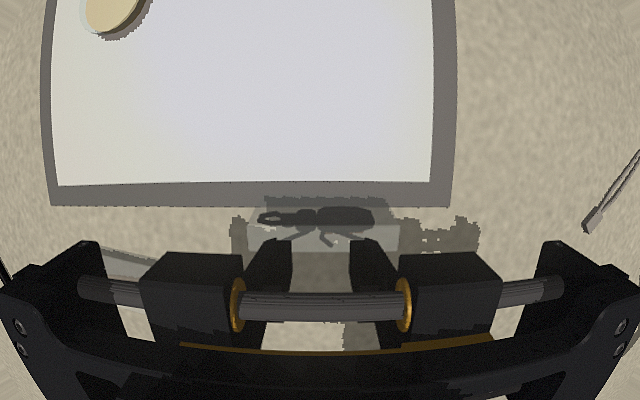

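The block is almost upright, at about 83°: the beetle is foreshortened to a sliver at row 215 and the fingers are on top. I'll drag the top forward to take it past balance.

```bash
python3 -m pendant '[[[34,4,0,-0.4,0],[34,4,0,0,0],[34,0,0,0,0]]]'>/dev/null; python3 -c "from h import *;st()"; python3 -m pendant '[[[34,4,0,0,0],[34,4,0,0.5,0],[34,0,0,0,0]]]'>/dev/null
python3 - <<'E'
from h import *
st()
c=read_camera("side");cv2.imwrite("pics/s7.png",cv2.resize(c["pixels"][180:270,270:400,::-1],(800,554),interpolation=cv2.INTER_CUBIC))
c=read_camera("wrist");cv2.imwrite("pics/w7.png",c["pixels"][:,:,::-1])
E
```

```text
t 7.45 tcp [589.8 -71.1  78.8] pad [-122.2  -76.9] tipz 56.8 toolx yaw 7.91 F [-5.69  0.31 24.39] w 29.8
t 7.7 tcp [601.2 -69.6  79.7] pad [-110.8  -77. ] tipz 57.7 toolx yaw 7.93 F [ 0.83  1.66 26.15] w 29.8
```

View pics/s7.png

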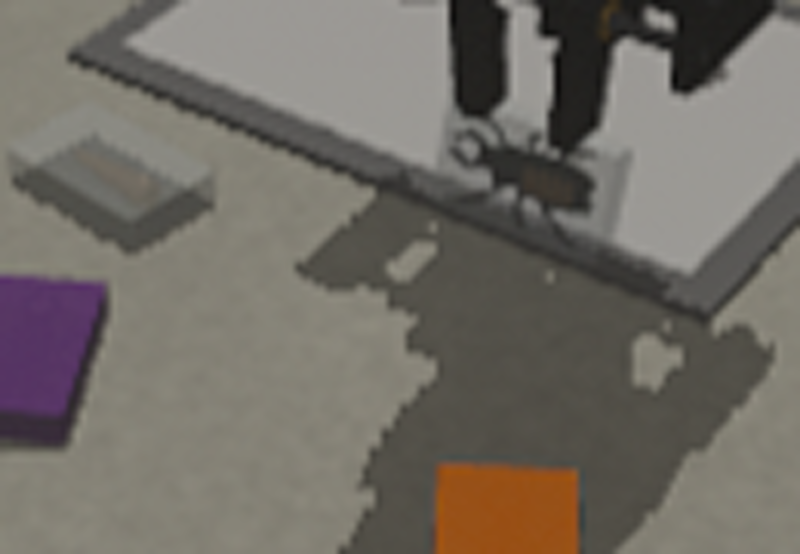

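View pics/w7.png

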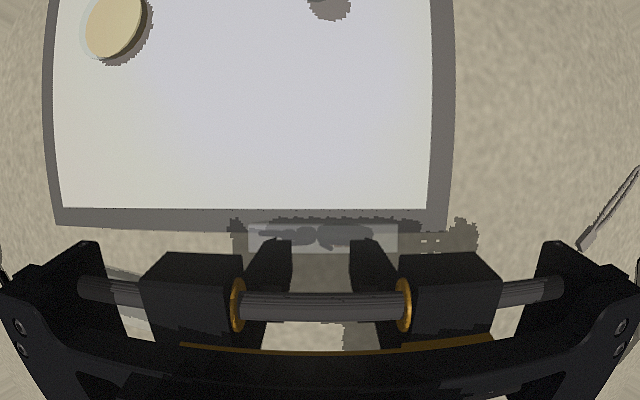

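```bash
python3 -m pendant '[[[34,3,0,0,0],[34,3,0,0,0],[34,0,0,0,0]]]'>/dev/null
python3 - <<'E'
from h import *
st()
c=read_camera("side");cv2.imwrite("pics/s8.png",cv2.resize(c["pixels"][180:270,270:400,::-1],(800,554),interpolation=cv2.INTER_CUBIC))
c=read_camera("wrist");cv2.imwrite("pics/w8.png",c["pixels"][:,:,::-1])
E
```

```text
t 8.05 tcp [608.4 -68.6  79.3] pad [-103.5  -77. ] tipz 57.3 toolx yaw 7.95 F [ 2.92  1.04 20.43] w 30.2
```

View pics/s8.png

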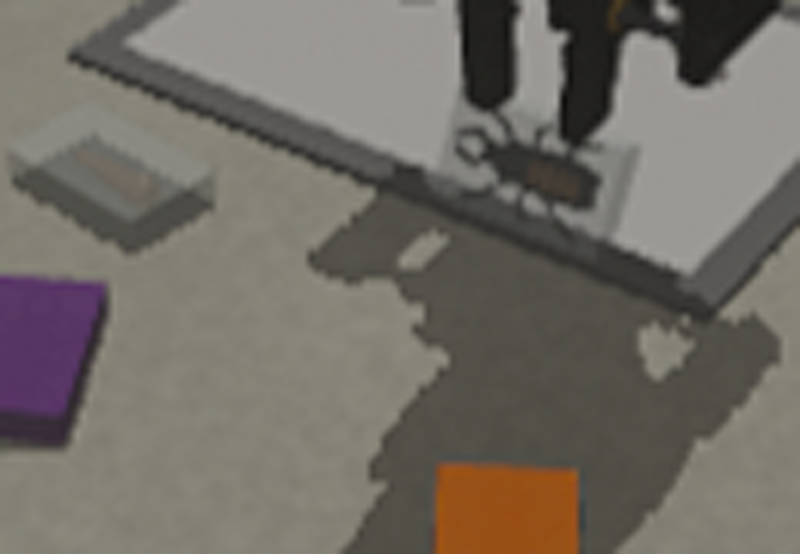

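View pics/w8.png

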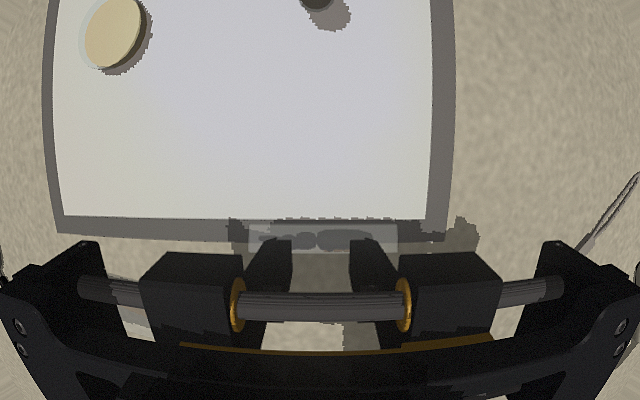

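The force line now leans forward, so the block is past vertical. I'll carry on forward, letting the tips sink with the arc.

```bash
python3 -m pendant '[[[34,5,0,0.5,0],[34,5,0,0.5,0],[34,5,0,1,0],[34,5,0,1,0],[34,0,0,0,0],[34,0,0,0,0]]]'>/dev/null
python3 - <<'E'
from h import *
st()
c=read_camera("side");cv2.imwrite("pics/s9.png",cv2.resize(c["pixels"][180:270,270:400,::-1],(800,554),interpolation=cv2.INTER_CUBIC))
c=read_camera("wrist");cv2.imwrite("pics/w9.png",c["pixels"][:,:,::-1])
E
```

```text
t 8.65 tcp [625.9 -66.1  73.9] pad [-85.8 -77. ] tipz 51.9 toolx yaw 7.93 F [4.24 2.12 8.68] w 29.9
```

View pics/s9.png

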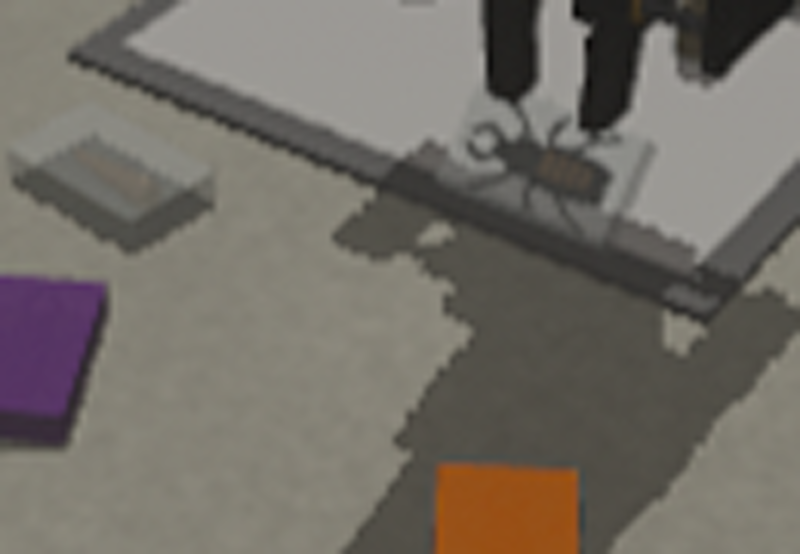

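View pics/w9.png

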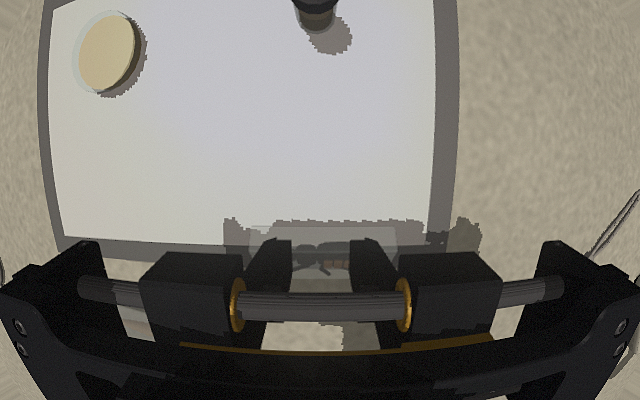

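It's leaning well forward, at about 115°. I'll lower it a little further, then lift away so it falls flat.

```bash
python3 -m pendant '[[[34,5,0,2.5,0],[34,5,0,3,0],[34,5,0,3.5,0],[34,0,0,-20,0],[34,-15,0,-20,0],[34,-25,0,0,0],[34,-25,0,0,0],[34,-10,0,0,0],[34,0,0,0,0],[34,0,0,0,0]]]'>/dev/null
python3 - <<'E'
from h import *
st()
c=read_camera("side");cv2.imwrite("pics/s10.png",cv2.resize(c["pixels"][180:270,270:400,::-1],(800,554),interpolation=cv2.INTER_CUBIC))
c=read_camera("wrist");cv2.imwrite("pics/w10.png",c["pixels"][:,:,::-1])
E
```

```text
t 9.58 tcp [560.9 -75.1 102.2] pad [-151.4  -77. ] tipz 80.2 toolx yaw 7.89 F [ 0.68 -0.13 -0.51] w 29.9
```

View pics/s10.png

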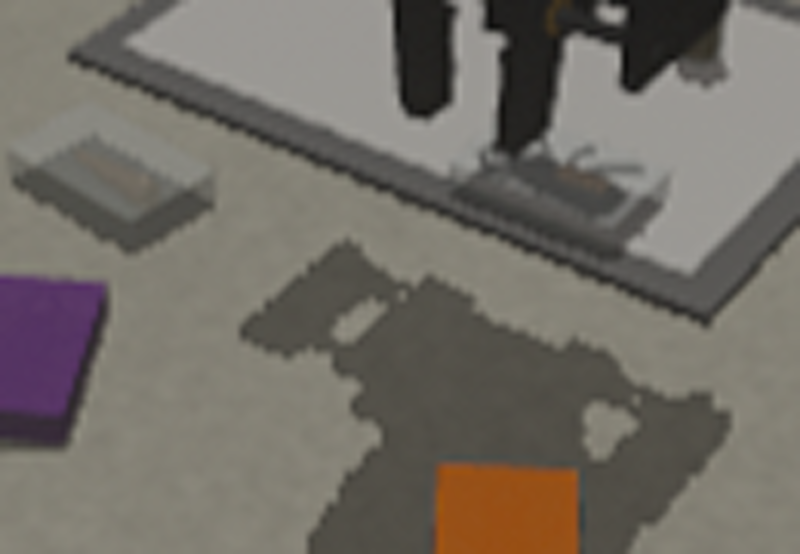

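View pics/w10.png

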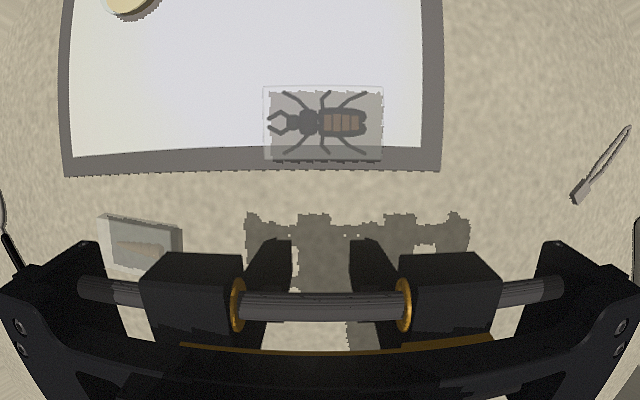

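It's flipped: the belly segments are visible and the block lies on the pad at pixels (263–384, 86–162), with its rear part still on the grey border. I'll descend behind it and push about 30 mm onto the window.

```bash
python3 -m pendant '[[[34,0,0,22,0],[34,0,0,22,0],[34,0,0,22,0],[34,0,0,0,0],[34,8,0,0,0],[34,8,0,0,0],[34,6,0,0,0],[34,5,0,0,0],[34,5,0,0,0],[34,5,0,0,0],[34,5,0,0,0],[34,5,0,0,0],[34,5,0,0,0],[34,4,0,0,0],[34,4,0,0,0],[34,2,0,0,0],[34,0,0,0,0]]]'>/dev/null; python3 -c "from h import *;st()"; python3 -m pendant '[[[34,-5,0,0,0],[34,-15,0,0,0],[34,-10,0,-25,0],[34,0,0,-35,0],[34,-35,0,-20,0],[34,-35,0,-20,0],[34,-35,0,0,0],[34,-10,0,0,0],[34,0,0,0,0]]]'>/dev/null
python3 - <<'E'
from h import *
st()
c=read_camera("top");cv2.imwrite("pics/t11.png",cv2.resize(c["pixels"][100:250,240:440,::-1],(800,600),interpolation=cv2.INTER_CUBIC));np.savez("pics/t11.npz",**c)
c=read_camera("wrist");cv2.imwrite("pics/w11.png",c["pixels"][:,:,::-1])
E
```

```text
t 11.1 tcp [623.1 -66.3  36.6] pad [-88.6 -76.8] tipz 14.6 toolx yaw 7.91 F [-0.19 -0.72  0.8 ] w 29.9
t 11.85 tcp [474.5 -87.4 137.2] pad [-238.7  -77.2] tipz 115.2 toolx yaw 7.79 F [0.58 0.28 0.3 ] w 29.7
```

View pics/t11.png

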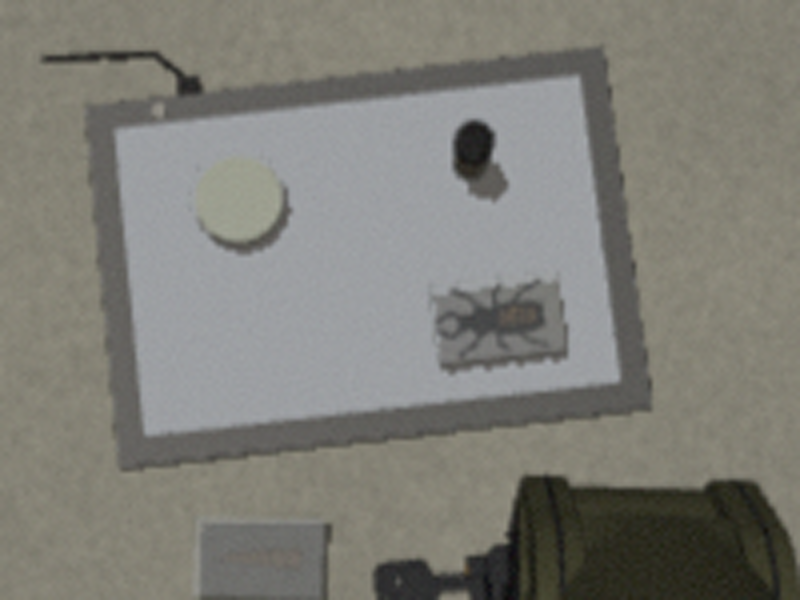

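View pics/w11.png

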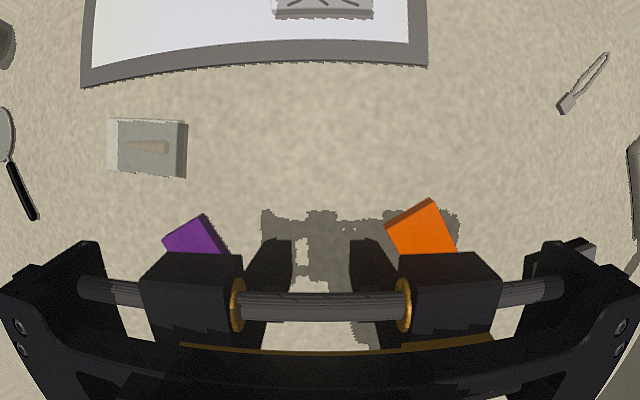

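The top view shows the block belly up, wholly inside the white window at crop (432–567, 282–370). One numeric check before handing in.

Run:
```python
from h import *
c=dict(np.load("pics/t11.npz"));z=cloud(c)[:,:,2];v,u=np.indices(z.shape)
m=(z>14)&(u>340)&(u<390)&(v>164)&(v<200)
for b,r in rects(c,m,22.): print(b,r,topad(cv2.boxPoints(r)).round(1).tolist(),"topz",np.median(z[m]))
# bystanders: moved pixels vs start
a=np.load("pics/top0.npz")["pixels"].astype(int);d=(abs(a-c["pixels"]).max(2)>30).astype(np.uint8)
cs,_=cv2.findContours(d,0,2);print([cv2.boundingRect(k) for k in cs if cv2.contourArea(k)>25])
```

```text
(347, 168, 35, 24) ((656.6456298828125, -61.95517349243164), (51.12065505981445, 80.19768524169922), 7.863495349884033) [[-80.3, -36.9], [-80.4, -117.1], [-29.2, -117.2], [-29.2, -37.0]] topz 21.967994516062415
[(570, 366, 70, 34), (333, 219, 196, 181), (349, 170, 33, 23)]
```

The corners span x from -80 to -29 mm and y from -117 to -37 mm in the pad frame. The top is at 22.0 mm, so the block lies flat. Only the block and the arm have changed in the picture. Handing in.

```bash
python3 -c "
from h import *
close_job();st()"
```

```text
the job is handed in; nothing more can be done
the job is handed in; nothing more can be done
```

The beetle block now lies belly up on the lit window, and I have handed in the job. I used two half-closed fingertips to push it against the pad's edge and swung it up with the fingertips pressed on its back face. Once it was past vertical I let it fall flat, then pushed it about 30 mm further on.

The last checks, taken from the top camera just before handing in:
- **On the window:** its corners run from x -80 to -29 mm and y -117 to -37 mm in the pad's frame. The window ends at -99.5 and ±149.5 mm, so it is well inside.
- **Lying flat:** its top face is at 22.0 mm, which matches the 6 mm pad plus the 16 mm block.
- **Nothing else moved:** comparing the first and last top pictures, the only changes outside the arm's area were the block. The arm hid part of the table, and the wrist view showed the shell block and both decoys undisturbed there.
- **Time and clearance:** about 12 of the 54 s were used, and the gripper was clear of everything.

No check failed or disagreed. The interface gives no verdict, so the two tipping steps were only confirmed from the pictures and the force readings.

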